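# Slide a printing plate under the press bridge and bolt it in

## Task

Load the loose steel printing plate into the grey plate holder: lay it flat on the holder's front bed with its upright tab towards the open front, and slide it in under the low bar until it is fully home against the stop at the far end. Then slide the lock bolt by its black knob to its end stop, across the tail of the plate. Push gently, and leave the ink pot and the blue tape roll beside the work where they are.

Things in the scene. Friction and masses are not known exactly. Their poses are not given: they have to be found in the camera images.
- plate: loose steel printing plate, 0.25 kg: slab 120 (x) x 60 (y) x 10 mm, dark etched field on top; its leading end (+x) narrows to 52 mm over the last 8 mm; across its tail (-x) stands an upright tab 44 mm wide, 8 mm thick, flush with the tail face, its top 24 mm above the origin. Origin: centre of the slab, 5 mm above its underside; tail face at x = -60 mm. Starts flat on the worktop
- base: grey plate holder, fixed. Origin: on the worktop, on its centre line, at the line where the tail face of a fully seated plate lies; x = the way in (away from the robot and to its left), y left of that, z up. Its bed, 92 mm wide, top at z = 16 mm, runs from x = -90 to 140 mm; the plate lies on it. Arm of the lock bolt, 30 mm wide, sticks out left to y = 133 mm at x = -9 mm
- mouth (a point): start of the guide rails on the bed, on the centre line (base x = 7, z = 16 mm): a funnel 81 mm wide here narrows to 63 mm at base x = 31 mm, then straight rails 63 mm apart, 13 mm high, lead to the stop. The plate can be let go with its leading end in the funnel, and pushed on by its tab
- slot_end (a point): foot of the fixed stop, on the bed and centre line (base x = 120, z = 16 mm); a plate fully home touches it, its centre then at base x = 60, y = 0, z = 21 mm. The low fixed bar spans the rails from base x = 55 to 95 mm, its underside 13 mm above the bed
- bridge_edge (a point): lower front edge of the solid bridge above the bar (base x = -25, y = 0, z = 85 mm). The bridge is 92 mm wide, z = 85 to 108 mm, and runs back to x = 100 mm; a round housing 48 mm across stands on it at x = 75 mm up to z = 146 mm. It overhangs the seated tail by 25 mm: to push the tab home, lean the gripper back 35 to 45 degrees towards the open front
- lock (a joint): slide of the lock bolt along the base's -y, in m: 0 = open, 0.036 = end stop, bolt across the tail of the plate. The bolt is 14 mm wide (base x = -16 to -2 mm) and passes 2 mm behind the tail of a fully seated plate; a plate that sticks out further blocks it. It moves stiffly, about 2.5 N, and stays where it is left
- lock_knob (a point): middle of the upright black knob on the lock bolt, 18 mm across, 31 mm high, its top 65 mm above the worktop; at base x = -9 mm, y = 116 mm - joint lock, z = 49.5 mm. At its end stop it is 34 mm from the bridge's side
- ink_pot: bystander: ink pot 69 x 63 x 50 mm with white lid, origin at its underside
- tape: bystander: blue tape roll lying flat, 104 x 106 x 36 mm, origin at its underside

How it is judged:
By the outcome, as a careful person would: the job done as asked, in the order asked, and still so for the second after the job is handed in, with the robot touching nothing.
It also fails if it takes over 64 s, if anything falls off the work surface, if the arm or the gripper's body presses on something with over 40 N, if the wrist force passes 120 N, or if a joint passes its speed limit or range.

## Robot

A 7-joint arm with a two-finger parallel gripper is mounted at the origin on the work surface; the furniture and walls round the work are solid. World frame = base frame: x ahead of the robot, y to its left, z up, the work surface at z = 0. Lengths are in mm, angles in rad, forces in N, time in s.
With the tool pointing down it reaches from about 400 to 850 mm from the base axis. Payload 4.4 kg.
Tool frame: the origin (TCP) lies midway between the tips of the shut fingers; the grasp point (between the pads) lies 19 mm behind it; z points along the fingers, x is the direction in which the jaws open and shut, and the axes are right-handed (so a half turn about z gives the same grasp; the last joint's range is limited). The gripper opens to 94 mm and grips with 3 to 60 N. Pads are 16 mm wide; open, the fingers measure 119 mm over their backs; the gripper's body (75 mm by 177 mm) begins 78 mm behind the grasp point.
Start: joints at [1.254, 0.628, 0.038, 1.517, -0.027, 0.996, -0.02], TCP at [161.346, -629.671, 169.678] pointing down, gripper open.
Joint ranges: [-3.06, 3.06], [-0.37, 2.12], [-1.25, 1.32], [0.18, 2.47], [-1.1, 4.24], [0.23, 1.98], [-2.94, 2.94]. Speed limits (rad/s): [2.57, 2.57, 3.14, 3.14, 3.14, 3.14, 3.14].

## Interface

Orientations are given as a unit quaternion [w, x, y, z].
In Python, from bench import * gives the robot as it stands.
- The arm moves only by the tool servo_tool, never from a script. Its argument "plan" is a list of rows, each a list of 7 numbers: the gripper's target within -1 to 1 (fully open at 1, half-way at 0, shut at -1), then the shift along the tool's x, y, z in m, then the turn, a rotation vector about the tool's x, y, z in degrees. In form: [[jaw, dx, dy, dz, wx, wy, wz], ...]. A call has 1 to 12 rows; each row is the pose to reach, as a shift and turn from the pose commanded when the call began, along the tool's axes at that moment; what a row does not reach only later rows make up. A row lasts 1/8 s, in which the tool goes at most 62.5 mm and 10.7 degrees, less where a joint would pass 70% of its speed; a pose out of reach is approached as far as the arm can. A call with a gripper value outside its range is refused whole. The fingers move at their own pace and stop on an object; "grip_force" is the grip in N (left out, the last holds). Time passes only in rows, so rows that repeat a pose let the fingers close. It gives the time, the measured TCP pose, the force and the opening at its end, in the units of the state.
- read_state(): the state, without advancing time (a new reading comes with each control period).
- read_camera(name): name is "scene" or "top" or "wrist"; returns a dict with "pixels" (400x640x3 uint8, blue, green, red), "fov_y" (degrees; the focal length in pixels is half the picture's height over the tangent of half this angle, whatever the lens; pixels are square), "cx", "cy" (the principal point, pixels), "R" (3x3) and "t" (3): a world point X has camera coordinates R X + t. Camera axes: x right, y down, z forward; pixel columns grow to the right and rows downward; lengths in mm; the calibration is good to about 2 mm. A picture is of the moment at which its call begins. There is no depth.
- sign_off(): hands the job in, once; it reports no verdict.
Trained networks look in the newest picture that a camera, given by its name, has taken for a name from the list of things; names that differ only in an ending like _2 or _b are one class to them, and where a whole thing is asked for, a point or a joint stands for the part that bears it (a point fixed in the world has none). Each returns a list of dicts, best first, with "conf" (0 to 1); they miss things now and then, are a little off and sometimes report something else, mostly with a low value. They report only what shows in the picture. A call takes as long as a camera call.
- cut_out(camera, name): "pixels" (400x640 bool, what is visible of it) and "xy" ([column, row] in pixels, amid what is visible of it).
The state is a dict: "clock": time; "q": joint angles; "dq": joint speeds; "effort": joint torques, N m; "ee_pos": TCP position; "ee_rot": TCP orientation; "force": force on the tool from outside, world axes, zero at the start; "wrist_torque": the same for the moment, N m; "grip_width": opening from 0.0 (shut) to 1.0 (fully open).
Only numpy, scipy, OpenCV 4.12 (cv2) and the standard library are available. Lean on these libraries where they do the work, as an engineer would, in place of code of your own. Each camera call takes 0.05 s, during which the arm holds its last target.

## Working session

There is one attempt and no reset: what is moved stays moved. The work goes in short steps, Python scripts to look and compute and a tool call to move; the robot and the scene stay as the last step left them, time stands still between calls to the robot, and variables do not carry over. Pictures are saved under pics/ and viewed, and the job is handed in when it is done.

Besides the shell and the picture viewer there is one more tool, called as name([rows], argument=value, ...), one row to a line, values as JSON. servo_tool: Moves the arm, as the interface text tells. Its arguments: {"type":"object","properties":{"plan":{"type":"array","items":{"type":"array","items":{"type":"number"}}},"grip_force":{"type":"number"}},"required":["plan"]}

```bash
ls; mkdir -p pics; python3 - <<'E'
from bench import *
import cv2
print(read_state())
for n in ["scene","top","wrist"]:
    c=read_camera(n); cv2.imwrite(f"pics/{n}0.png",c["pixels"]); print(n,c["fov_y"],c["cx"],c["cy"],c["R"],c["t"])
E
```

```text
pics
{'clock': 0.0, 'q': array([ 1.25418575,  0.62928113,  0.03843271,  1.51836084, -0.02700094,
        0.99631435, -0.01999548]), 'dq': array([ 6.42031738e-05,  3.08756304e-03,  1.88337877e-03, -1.46638313e-03,
        8.68162425e-04,  1.14615199e-03, -1.99903911e-03]), 'effort': array([-5.59492412e-05, -5.49724388e+01,  1.14380367e+00, -1.86637115e+01,
       -5.21517231e-02,  2.37452995e-02,  1.88083113e-04]), 'ee_pos': array([ 161.17399652, -628.94294925,  168.79844304]), 'ee_rot': array([-5.60086416e-04,  7.89999835e-01, -6.13106360e-01, -7.33690810e-04]), 'force': array([ 0.25761798, -0.31292749, -0.05459524]), 'wrist_torque': array([ 0.02446017,  0.00254566, -0.05729182]), 'grip_width': 1.0002480767908652}
scene 46.36468086983076 321.40233305110286 194.8302121335937 [[ 0.85492148 -0.51856445 -0.01414829]
 [-0.34283212 -0.54431461 -0.76562898]
 [ 0.38932685  0.65940315 -0.6431268 ]] [-640.40273775   91.07451583  918.03702515]
top 56.34968424698332 320.1142240387047 202.11384223254484 [[-0.02887501 -0.99937074  0.02059974]
 [-0.99783663  0.02760076 -0.05966796]
 [ 0.05906184 -0.02227809 -0.9980057 ]] [-284.28801301  560.3849562   909.29884261]
wrist 61.746658466946045 314.0573499747625 204.92608866101122 [[ 2.47824486e-01 -9.68804670e-01 -7.32085328e-04]
 [-9.41615587e-01 -2.41047030e-01  2.35066832e-01]
 [-2.27910311e-01 -5.75659739e-02 -9.71978934e-01]] [-648.94961012  -24.8302534   389.91212403]
```

View pics/scene0.png

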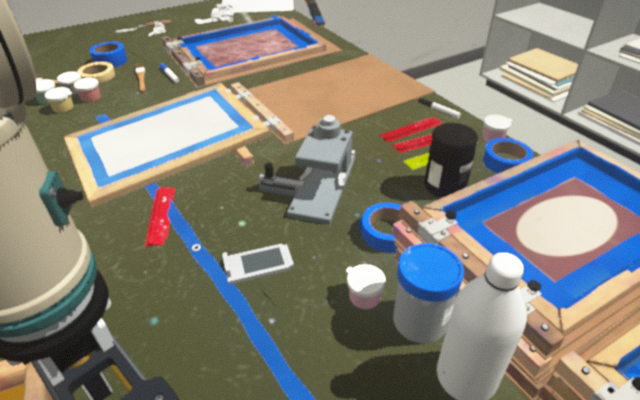

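View pics/top0.png

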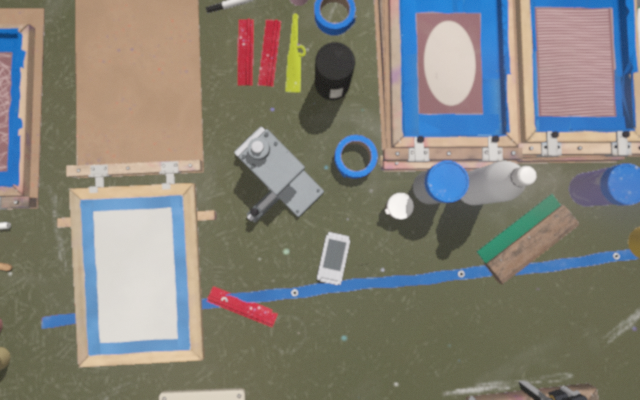

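View pics/wrist0.png

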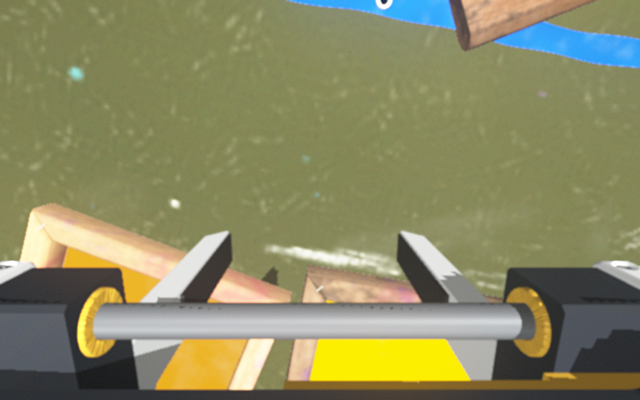

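```bash
python3 - <<'E'
from bench import *
import cv2,numpy as np
a=cv2.imread("pics/top0.png")[120:310,210:430]; cv2.imwrite("pics/topz.png",cv2.resize(a,None,fx=3.6,fy=3.1,interpolation=2) if 0 else cv2.resize(a,None,fx=3,fy=3,interpolation=2))
a=cv2.imread("pics/scene0.png")[100:300,200:400]; cv2.imwrite("pics/scenez.png",cv2.resize(a,None,fx=3,fy=3,interpolation=2))
for cam in ["top","scene"]:
  c=read_camera(cam)
  for n in ["plate","base","lock_knob","ink_pot","tape"]:
    for d in cut_out(cam,n)[:2]:
      m=d["pixels"]; ys,xs=np.nonzero(m); 
      print(cam,n,round(d["conf"],2),d["xy"],m.sum(),xs.min(),xs.max(),ys.min(),ys.max())
      np.save(f"{cam}_{n}.npy",m) if d is cut_out else None
E
```

```text
top plate 0.59 [333.2, 258.2] 1155 317 349 233 284
top base 0.59 [273.0, 169.9] 3913 236 322 129 222
top lock_knob 0.53 [258.8, 209.0] 213 248 275 194 220
top ink_pot 0.67 [401.5, 206.0] 570 386 413 194 219
top ink_pot 0.64 [277.3, 175.0] 4145 235 324 128 221
top tape 0.68 [362.9, 146.5] 860 335 377 135 178
scene plate 0.74 [255.4, 263.4] 1823 223 292 244 283
scene base 0.65 [320.6, 177.5] 5513 259 354 115 222
scene base 0.31 [379.3, 220.0] 1290 359 400 203 252
scene lock_knob 0.85 [273.6, 178.1] 385 259 302 162 187
scene lock_knob 0.24 [255.7, 261.6] 1834 223 293 244 283
scene ink_pot 0.85 [364.9, 289.6] 1373 347 385 264 308
scene tape 0.93 [379.9, 219.7] 1316 359 401 202 252
```

View pics/topz.png

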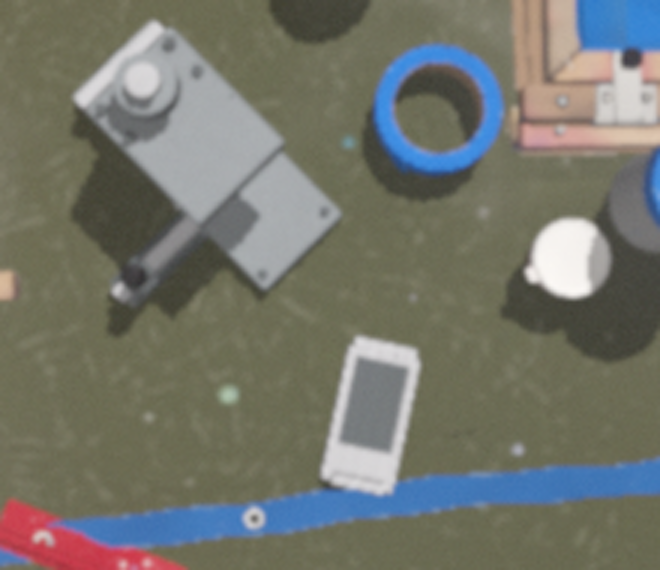

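View pics/scenez.png

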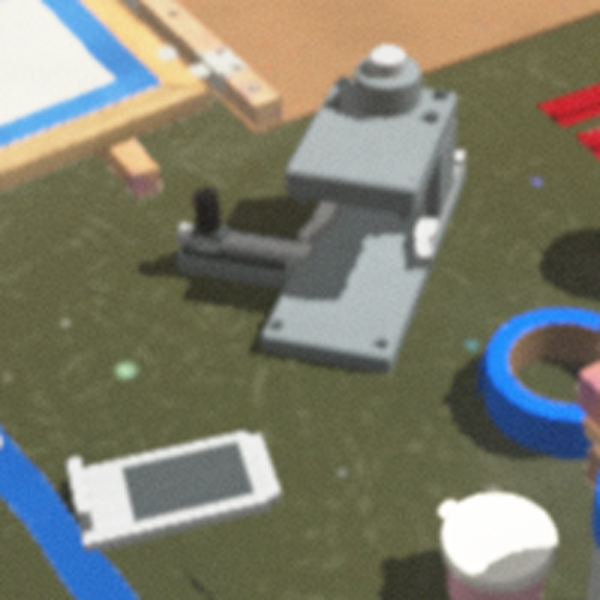

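```bash
cat > h.py <<'E'
from bench import *
import cv2,numpy as np
from scipy.optimize import least_squares
from scipy.spatial.transform import Rotation as Ro
def f(c): return 200/np.tan(np.radians(c["fov_y"]/2))
def proj(c,X):
    Y=np.atleast_2d(X)@np.array(c["R"]).T+c["t"]; return Y[:,:2]/Y[:,2:]*f(c)+[c["cx"],c["cy"]]
def place(p,P,z0=0):
    P=np.array(P,float); a=p[2]; R=np.array([[np.cos(a),-np.sin(a)],[np.sin(a),np.cos(a)]])
    return np.c_[P[:,:2]@R.T+p[:2],P[:,2]+z0]
def fit(obs,p0):
    # obs: list of (cam, modelpts, pix)
    fun=lambda p: np.concatenate([(proj(c,place(p,M))-px).ravel() for c,M,px in obs])
    s=least_squares(fun,p0,loss="soft_l1"); return s.x,s.fun
def uz(u,z,o): return (np.array(u,float)+.5)/z-.5+o
def box(x0,x1,y0,y1,z0,z1): return [[x,y,z] for x in(x0,x1) for y in (y0,y1) for z in (z0,z1)]
EDG=[(0,1),(2,3),(4,5),(6,7),(0,2),(1,3),(4,6),(5,7),(0,4),(1,5),(2,6),(3,7)]
def draw(im,c,p,b,col,s,o,z0=0):
    q=(proj(c,place(p,b,z0))-o+.5)*s-.5
    for i,j in EDG: cv2.line(im,tuple(int(v) for v in np.round(q[i])),tuple(int(v) for v in np.round(q[j])),col,1)
BB=[box(-90,140,-46,46,0,16),box(-25,100,-46,46,85,108)]
PB=[box(-60,60,-30,30,0,10),box(-60,-52,-22,22,10,29)]
def overlay(c,name,base,plate,o,w,h,s):
    im=cv2.resize(c["pixels"][o[1]:o[1]+h,o[0]:o[0]+w],None,fx=s,fy=s,interpolation=2)
    for b in BB: draw(im,c,base,b,(0,255,255),s,o)
    kn=box(-18,0,107,125,34,65); draw(im,c,base,kn,(0,0,255),s,o)
    if plate is not None:
        for b in PB: draw(im,c,plate,b,(255,0,255),s,o)
    cv2.imwrite(name,im)
E
python3 - <<'E'
from h import *
T=read_camera("top");S=read_camera("scene")
to=np.array([210,120]);so=np.array([200,100])
bT=([[-90,46,16],[-90,-46,16],[-25,46,108],[-25,-46,108],[75,0,146],[-9,116,65]],uz([[265,292],[341,214],[203,222],[284,150],[143,82],[133,268]],3,to))
bS=([[-90,46,16],[-90,-46,16],[-25,46,108],[-25,-46,108],[75,0,146],[-9,116,65]],uz([[263,343],[391,360],[290,172],[415,190],[389,55],[207,190]],3,so))
for o in ([(T,*bT)],[(S,*bS)],[(T,*bT),(S,*bS)]):
    b,r=fit(o,[600,100,.8]); print(b.round(2),np.degrees(b[2]).round(2),r.round(1))
pT=([[60,26,10],[60,-26,10],[-60,30,10],[-60,-30,10]],uz([[357,338],[419,351],[322,484],[392,494]],3,to))
pS=([[60,26,10],[60,-26,10],[-60,-30,0],[-60,22,29]],uz([[264,434],[280,490],[84,545],[74,458]],3,so))
for o in ([(T,*pT)],[(S,*pS)],[(T,*pT),(S,*pS)]):
    p,r=fit(o,[500,0,-.2]); print(p.round(2),np.degrees(p[2]).round(2),r.round(1))
np.save("b.npy",b);np.save("p.npy",p)
overlay(T,"pics/o1.png",b,p,to,220,190,3)
overlay(S,"pics/o2.png",b,p,so,200,200,3)
E
```

```text
[ 614.5  -216.51   51.02] 2922.97 [ 0.1 -0.2  1.  -0.  -1.1  1.7  1.1 -2.8  0.2 -0.8 -2.1  3.7]
[ 616.66 -217.41  534.81] 30642.51 [-0.4 -2.5  0.6  0.  -1.4 -0.5  1.3  0.6  0.9  0.1 -1.5  0.8]
[ 615.84 -217.03    7.03] 402.7 [ 0.1 -0.7  1.2 -0.4 -1.   1.   1.4 -3.3  0.5 -1.5 -2.1  3.  -0.7 -2.4
  0.3  0.  -1.8 -0.4  0.9  0.6  0.4  0.1 -2.   1. ]
[ 411.31 -330.42 -138.47] -7933.69 [-0.   0.2 -0.4  0.2  0.1 -1.3  0.3  0.4]
[ 517.86 -113.35    5.83] 334.11 [ -2.2 -72.9  -6.7 -77.3   3.9 -87.1   6.7 -83. ]
[ 413.43 -329.71    6.02] 345.03 [ 0.2 -0.7 -0.2 -0.3 -0.7 -2.6 -0.6 -0.4 -0.9 -0.1  0.2  1.   0.5  3.1
 -2.3  0.1]
```

View pics/o1.png

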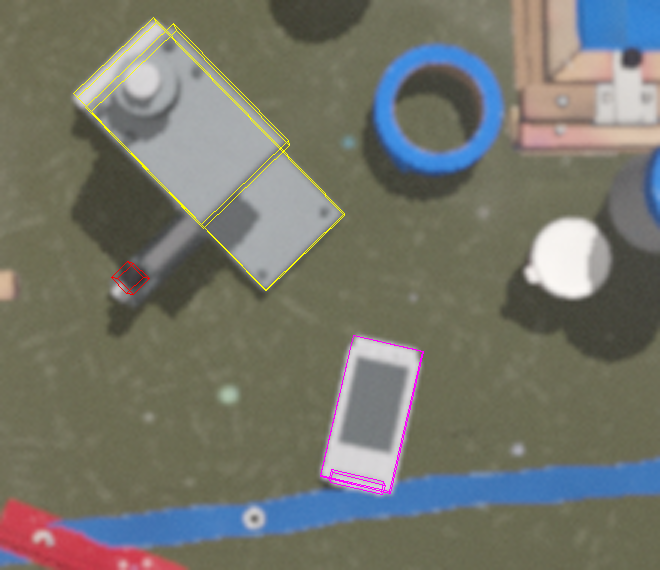

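View pics/o2.png

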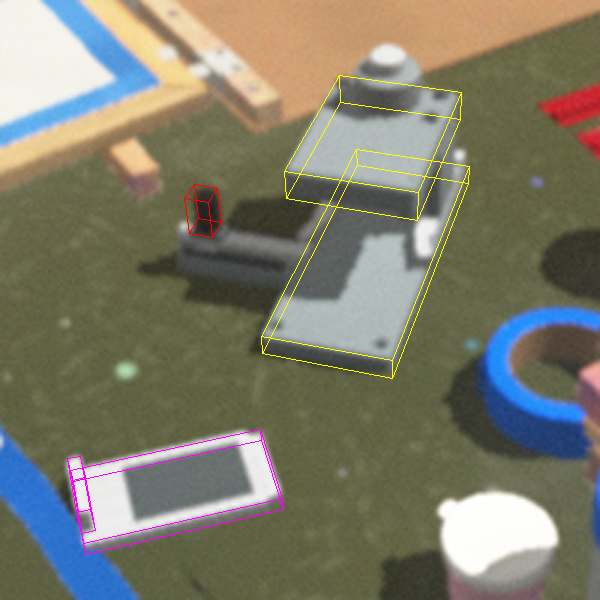

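```bash
cat >> h.py <<'E'
def toolR(psi,lean=0):
    a=np.radians(psi); c,s=np.cos(a),np.sin(a)
    return np.array([[c,s,0],[s,-c,0],[0,0,-1]])@Ro.from_euler("x",lean,degrees=True).as_matrix()
def cur():
    s=read_state(); q=np.array(s["ee_rot"]); return np.array(s["ee_pos"]),Ro.from_quat(q[[1,2,3,0]]).as_matrix(),s
def delta(pos,psi,lean=0):
    p,R,s=cur(); d=R.T@(np.array(pos)-p)
    w=np.degrees(Ro.from_matrix(R.T@toolR(psi,lean)).as_rotvec())
    print("t",round(s["clock"],2),"p",p.round(1),"F",s["force"].round(1),"gw",round(s["grip_width"],3),"q",s["q"].round(2))
    print("delta mm",d.round(1),"rot",w.round(2),"psi",np.degrees(np.arctan2(R[1,0],R[0,0])).round(2))
def loc2w(pose,xyz): return place(pose,[xyz])[0]
E
python3 - <<'E'
from h import *
b=np.load("b.npy");p=np.load("p.npy")
b[2]=(b[2]+np.pi)%(2*np.pi)-np.pi;p[2]=(p[2]+np.pi)%(2*np.pi)-np.pi
np.save("b.npy",b);np.save("p.npy",p)
P,R,s=cur(); c=read_camera("wrist")
C=-np.array(c["R"]).T@c["t"]; print("cam in tool",(R.T@(C-P)).round(1),"axis",(R.T@c["R"][2]).round(2))
print(b,p)
psi=np.degrees(p[2])-90
g=loc2w(p,[-18,0,0]); print(g,psi); delta([g[0],g[1],140],psi)
E
```

```text
cam in tool [  -0.5  -67.3 -215.5] axis [0.   0.24 0.97]
[ 615.84160652 -217.02816073    0.74517197] [ 4.13433846e+02 -3.29705392e+02 -2.61307309e-01]
[ 396.04489028 -325.05520562    0.        ] -104.97180598745436
t 0.9 p [ 161.4 -629.7  169.7] F [ 0.4 -0.5  1. ] gw 1.001 q [ 1.25  0.63  0.04  1.52 -0.03  1.   -0.02]
delta mm [-236.9 -302.9   29.7] rot [-1.000e-02 -0.000e+00  2.934e+01] psi -75.63
```

servo_tool([
  [1, -0.03, -0.04, 0, 0, 0, 4],
  [1, -0.06, -0.08, 0, 0, 0, 8],
  [1, -0.09, -0.12, 0, 0, 0, 12],
  [1, -0.12, -0.16, 0, 0, 0, 16],
  [1, -0.15, -0.2, 0.005, 0, 0, 20],
  [1, -0.18, -0.24, 0.01, 0, 0, 24],
  [1, -0.21, -0.27, 0.015, 0, 0, 27],
  [1, -0.225, -0.29, 0.018, 0, 0, 29.3],
  [1, -0.237, -0.303, 0.02, 0, 0, 29.3],
  [1, -0.237, -0.303, 0.02, 0, 0, 29.3],
])

```text
clock: 2.15
ee_pos: [396.6, -324.1, 149.7]
ee_rot: [0.0, -0.61, 0.792, 0.0]
force: [-0.5, -0.5, -0.2]
grip_width: 1.003
```

```bash
python3 - <<'E'
from h import *
b=np.load("b.npy");p=np.load("p.npy")
c=read_camera("wrist")
overlay(c,"pics/w1.png",b,p,np.array([0,0]),640,400,1)
cv2.imwrite("pics/w1raw.png",c["pixels"])
g=loc2w(p,[-18,0,0]); delta([g[0],g[1],140],np.degrees(p[2])-90)
E
```

```text
t 2.2 p [ 395.8 -325.3  149.8] F [-0.  -0.2  0.2] gw 1.0 q [ 0.52  0.46  0.17  1.92 -0.11  0.76 -1.09]
delta mm [-0.3 -0.1  9.8] rot [ 0.   -0.03  0.08] psi -104.89
```

View pics/w1.png

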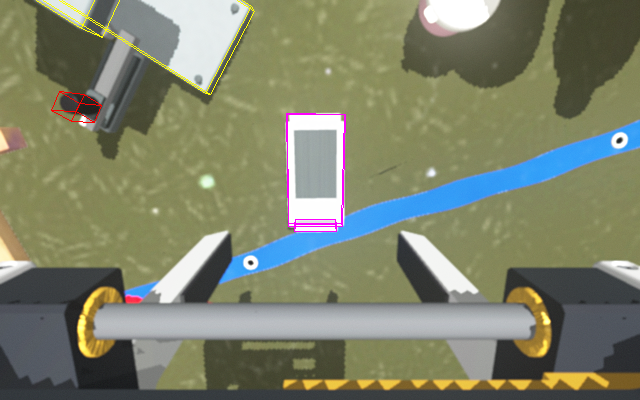

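servo_tool([
  [1, 0, 0, 0.04, 0, 0, 0],
  [1, 0, 0, 0.08, 0, 0, 0],
  [1, 0, 0, 0.115, 0, 0, 0],
  [1, 0, 0, 0.135, 0, 0, 0],
  [1, 0, 0, 0.1455, 0, 0, 0],
  [1, 0, 0, 0.1455, 0, 0, 0],
], grip_force=40)

```text
clock: 2.95
ee_pos: [395.3, -325.7, 4.0]
ee_rot: [-0.0, -0.609, 0.793, 0.0]
force: [-0.2, -0.7, -0.1]
grip_width: 1.002
```

servo_tool([
  [-0.2, 0, 0, 0, 0, 0, 0],
  [-0.2, 0, 0, 0, 0, 0, 0],
  [-0.2, 0, 0, 0, 0, 0, 0],
  [-0.2, 0, 0, 0, 0, 0, 0],
  [-0.2, 0, 0, 0, 0, 0, 0],
  [-0.2, 0, 0, 0, 0, 0, 0],
], grip_force=40)

```text
clock: 3.7
ee_pos: [396.1, -324.9, 4.2]
ee_rot: [0.0, -0.609, 0.793, -0.0]
force: [1.1, 0.1, 0.1]
grip_width: 0.415
```

```bash
python3 - <<'E'
from h import *
c=read_camera("wrist"); cv2.imwrite("pics/w2.png",c["pixels"])
c=read_camera("scene"); cv2.imwrite("pics/s2.png",cv2.resize(c["pixels"][180:330,150:380],None,fx=3,fy=3))
delta([0,0,0],0)
E
```

```text
t 3.8 p [ 396.1 -324.9    4.2] F [ 0.3 -0.2  0.2] gw 0.398 q [ 0.56  0.7   0.1   2.04 -0.16  0.42 -1.04]
delta mm [-211.9  466.4    4.2] rot [  -0.      0.   -104.93] psi -104.93
```

View pics/w2.png

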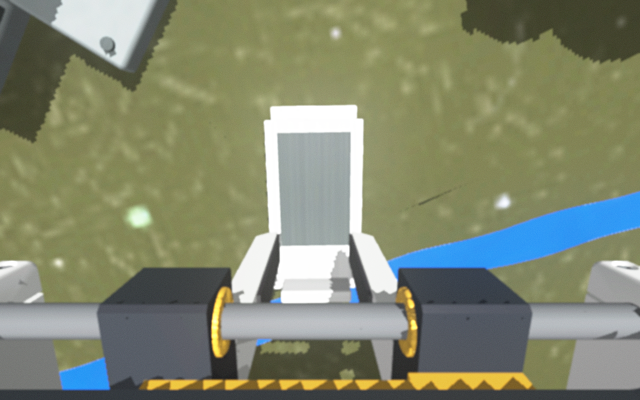

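View pics/s2.png

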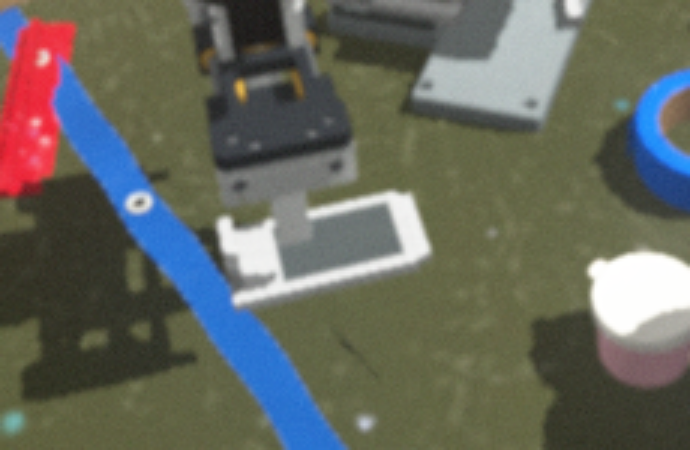

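```bash
python3 - <<'E'
from h import *
b=np.load("b.npy");p=np.load("p.npy")
P,R,s=cur()
for cam,o,w,h,sc in(("wrist",(0,0),640,400,1),("scene",(150,180),230,150,3),("top",(270,200),120,120,5)):
    c=read_camera(cam);o=np.array(o); n=f"pics/v_{cam}.png"
    overlay(c,n,b,p,o,w,h,sc); im=cv2.imread(n)
    for x in (-19,19,-31,31):
        q=(proj(c,P+R@np.array([x,0,0]))[0]-o)*sc; cv2.circle(im,tuple(int(v) for v in q),3,(0,0,255) if abs(x)<25 else (0,255,0),-1)
    cv2.imwrite(n,im)
E
```

```text
(no output)
```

View pics/v_wrist.png

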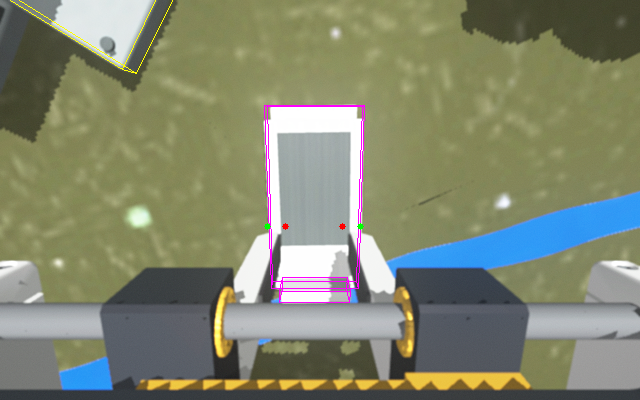

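View pics/v_scene.png

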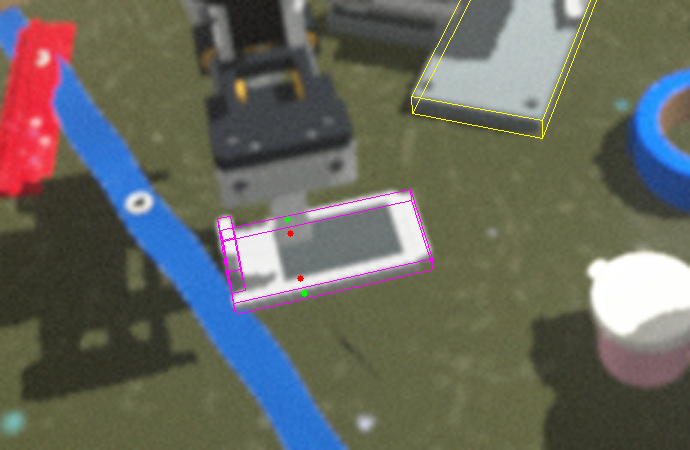

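View pics/v_top.png

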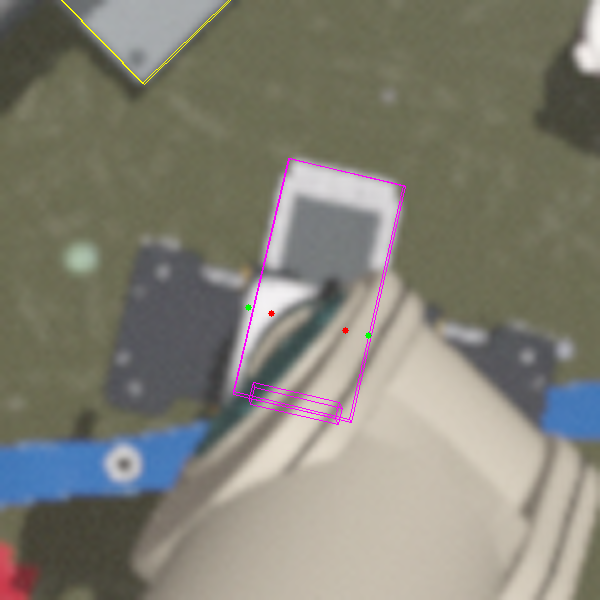

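servo_tool([
  [-0.2, 0, 0, -0.04, 0, 0, 0],
  [-0.6, 0, 0, -0.08, 0, 0, 0],
  [-1, 0, 0, -0.1, 0, 0, 0],
  [-1, 0, 0, -0.1, 0, 0, 0],
  [-1, 0, 0, -0.1, 0, 0, 0],
  [-1, 0, 0, -0.1, 0, 0, 0],
])

```text
clock: 4.7
ee_pos: [395.4, -324.3, 103.0]
ee_rot: [-0.0, -0.609, 0.793, 0.001]
force: [1.2, 0.3, 0.4]
grip_width: 0.004
```

```bash
python3 - <<'E'
from h import *
b=np.load("b.npy");p=np.load("p.npy")
P,R,s=cur(); print(P,s["grip_width"],s["clock"])
for cam,o,w,h,sc in(("wrist",(200,150),240,150,3),("scene",(150,130),230,170,3)):
    c=read_camera(cam);o=np.array(o); n=f"pics/f_{cam}.png"
    overlay(c,n,b,p,o,w,h,sc); im=cv2.imread(n)
    for z in (0,-19,-36):
        q=(proj(c,P+R@np.array([0,0,z]))[0]-o)*sc; cv2.circle(im,tuple(int(v) for v in q),3,(0,0,255) if z==0 else (0,255,0),-1)
    cv2.imwrite(n,im)
E
```

```text
[ 395.3504437  -324.27938892  103.02235001] 0.004043863990101556 4.7
```

View pics/f_wrist.png

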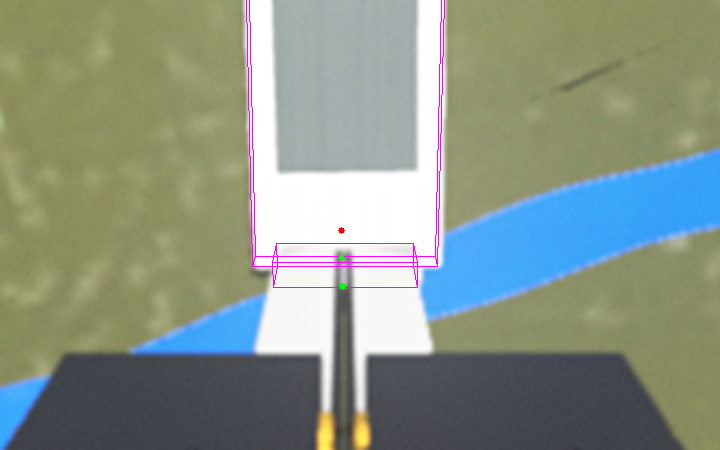

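View pics/f_scene.png

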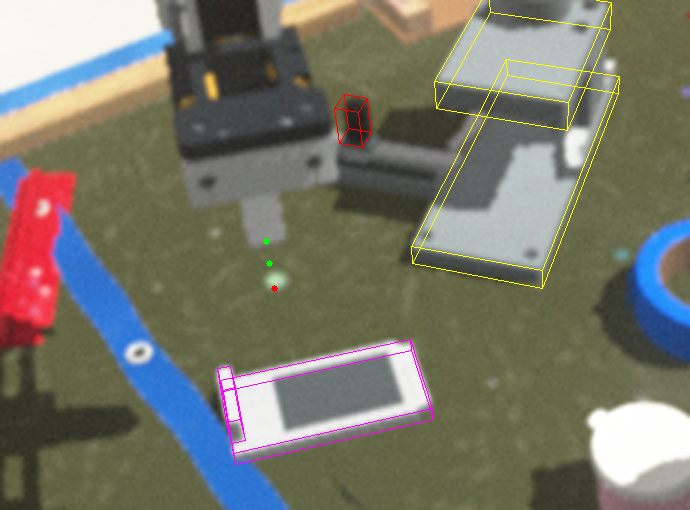

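```bash
python3 - <<'E'
from h import *
c=read_camera("wrist");cv2.imwrite("pics/fz.png",cv2.resize(c["pixels"][200:330,230:400],None,fx=4.5,fy=4.5,interpolation=2))
P,R,s=cur()
print("wrist fwd in tool",(R.T@c["R"].T).round(3))
c=read_camera("scene");cv2.imwrite("pics/fz2.png",cv2.resize(c["pixels"][130:230,180:300],None,fx=6,fy=6,interpolation=2))
for zt in(-30,-35,-40,-60):print(zt,((proj(c,np.array([P+R@np.array([x,y,zt]) for x in(-12.5,12.5) for y in (-8,8)]))-[180,130])*6).round())
E
```

```text
wrist fwd in tool [[ 1.    -0.001  0.001]
 [ 0.     0.972  0.235]
 [-0.001 -0.235  0.972]]
-30 [[378. 463.]
 [321. 475.]
 [392. 521.]
 [334. 533.]]
-35 [[376. 450.]
 [318. 461.]
 [390. 508.]
 [331. 520.]]
-40 [[373. 436.]
 [316. 448.]
 [388. 494.]
 [329. 506.]]
-60 [[364. 381.]
 [306. 392.]
 [379. 439.]
 [319. 450.]]
```

View pics/fz.png

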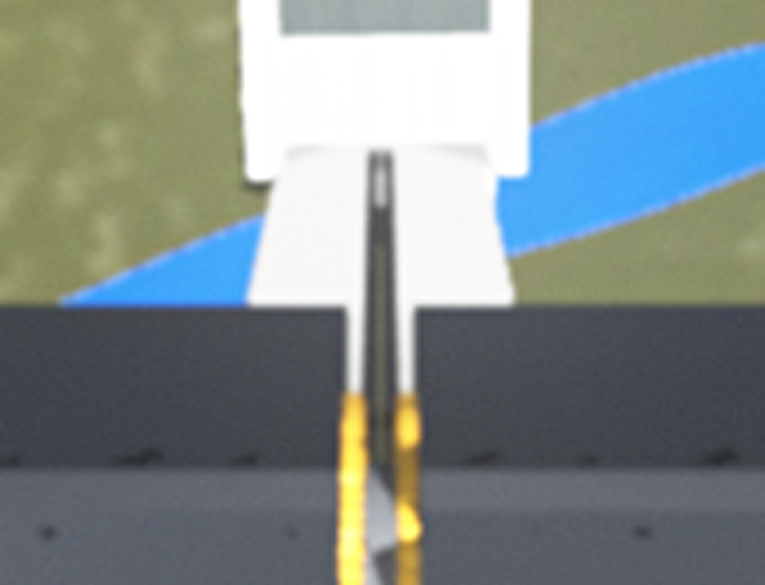

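View pics/fz2.png

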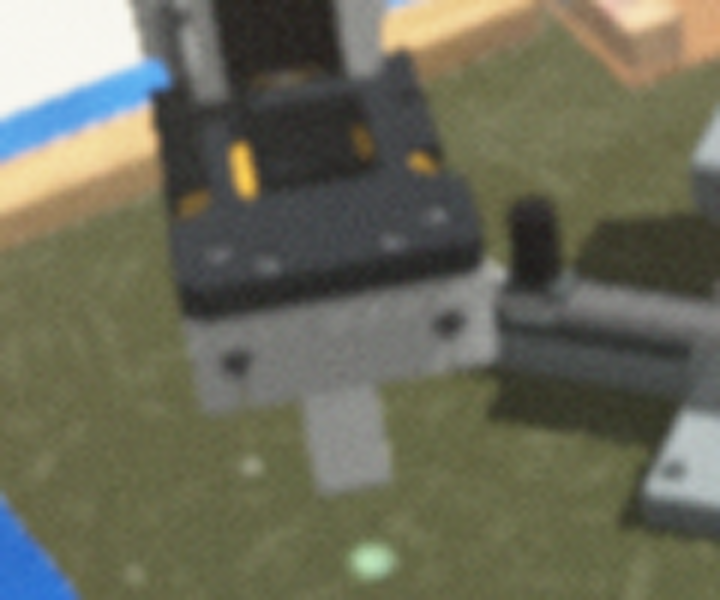

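servo_tool([
  [1, 0, 0, 0.0, 0, 0, 0],
  [1, 0, 0, 0, 0, 0, 0],
  [1, 0, 0, 0, 0, 0, 0],
  [1, 0, 0, 0, 0, 0, 0],
  [1, 0, 0, 0.03, 0, 0, 0],
  [1, 0, 0, 0.06, 0, 0, 0],
  [1, 0, 0, 0.09, 0, 0, 0],
  [1, 0, 0, 0.115, 0, 0, 0],
  [1, 0, 0, 0.13, 0, 0, 0],
  [1, 0, 0, 0.135, 0, 0, 0],
  [1, 0, 0, 0.135, 0, 0, 0],
])

```text
clock: 6.28
ee_pos: [396.3, -325.1, -30.6]
ee_rot: [0.0, -0.609, 0.793, -0.0]
force: [-0.7, 0.5, 0.1]
grip_width: 1.001
```

servo_tool([
  [1, 0, 0, 0.001, 0, 0, 0],
  [1, 0, 0, 0.002, 0, 0, 0],
  [1, 0, 0, 0.002, 0, 0, 0],
])

```text
clock: 6.65
ee_pos: [396.3, -325.0, -32.5]
ee_rot: [0.0, -0.609, 0.793, -0.0]
force: [1.2, 0.1, 0.2]
grip_width: 1.003
```

servo_tool([
  [1, 0, 0, 0.001, 0, 0, 0],
  [1, 0, 0, 0.002, 0, 0, 0],
  [1, 0, 0, 0.003, 0, 0, 0],
  [1, 0, 0, 0.003, 0, 0, 0],
])

```text
clock: 7.15
ee_pos: [396.0, -324.9, -35.5]
ee_rot: [0.0, -0.609, 0.793, 0.0]
force: [0.1, -0.4, 4.5]
grip_width: 1.001
```

```bash
python3 - <<'E'
from h import *
c=read_camera("scene"); cv2.imwrite("pics/s3.png",cv2.resize(c["pixels"][190:300,190:320],None,fx=5,fy=5,interpolation=2))
E
```

```text
(no output)
```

View pics/s3.png

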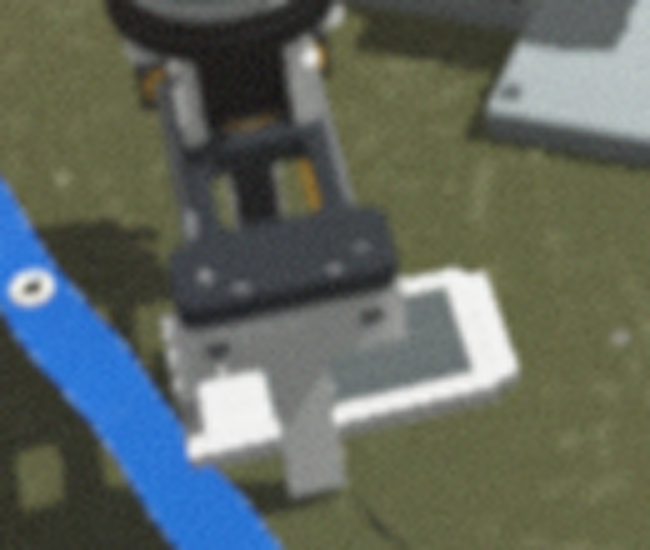

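```bash
python3 - <<'E'
from h import *
c=read_camera("scene");P,R,s=cur();print(P,s["force"])
for zt in(-30,-35,-40,-45):print(zt,((proj(c,np.array([P+R@np.array([x,y,zt]) for x in (47,59.5,) for y in (-8,8)]))-[190,190])*5).round().tolist())
p=np.load("p.npy");print(((proj(c,np.vstack([place(p,b) for b in PB]))-[190,190])*5).round().tolist())
E
```

```text
[ 396.05710951 -324.86900689  -35.50579183] [-1.36183114  0.50003497  5.5257668 ]
-30 [[340.0, 485.0], [296.0, 496.0], [347.0, 513.0], [301.0, 523.0]]
-35 [[339.0, 476.0], [294.0, 487.0], [345.0, 504.0], [300.0, 514.0]]
-40 [[337.0, 467.0], [292.0, 478.0], [344.0, 494.0], [298.0, 505.0]]
-45 [[336.0, 458.0], [291.0, 469.0], [342.0, 485.0], [297.0, 496.0]]
[[191.0, 472.0], [187.0, 454.0], [169.0, 351.0], [165.0, 332.0], [520.0, 396.0], [519.0, 378.0], [483.0, 282.0], [481.0, 264.0], [184.0, 437.0], [176.0, 401.0], [168.0, 348.0], [160.0, 312.0], [206.0, 432.0], [199.0, 396.0], [190.0, 343.0], [182.0, 308.0]]
```

servo_tool([
  [1, 0, 0, -0.0015, 0, 0, 0],
  [0.2, 0, 0, -0.0015, 0, 0, 0],
  [0.0, 0, 0, -0.0015, 0, 0, 0],
  [0, 0, 0, -0.0015, 0, 0, 0],
  [0, 0, 0, -0.0015, 0, 0, 0],
  [0, 0, 0, -0.0015, 0, 0, 0],
], grip_force=40)

```text
clock: 8.0
ee_pos: [396.0, -324.9, -34.4]
ee_rot: [-0.0, -0.609, 0.793, 0.0]
force: [-0.2, -1.0, -0.7]
grip_width: 0.632
```

servo_tool([
  [-0.2, 0, 0, -0.005, 0, 0, 0],
  [-0.2, 0, 0, -0.02, 0, 0, 0],
  [-0.2, 0, 0, -0.045, 0, 0, 0],
  [-0.2, 0, 0, -0.07, 0, 0, 0],
  [-0.2, 0, 0, -0.08, 0, 0, 0],
  [-0.2, 0, 0, -0.08, 0, 0, 0],
])

```text
clock: 8.75
ee_pos: [396.5, -325.1, 46.5]
ee_rot: [0.0, -0.609, 0.793, -0.001]
force: [-0.2, -0.6, -2.8]
grip_width: 0.634
```

```bash
python3 - <<'E'
from h import *
c=read_camera("scene"); cv2.imwrite("pics/s4.png",cv2.resize(c["pixels"][150:270,180:320],None,fx=5,fy=5,interpolation=2))
c=read_camera("wrist"); cv2.imwrite("pics/w4.png",c["pixels"])
c=read_camera("top"); cv2.imwrite("pics/t4.png",cv2.resize(c["pixels"][120:310,210:430],None,fx=3,fy=3,interpolation=2))
delta([0,0,0],0)
E
```

```text
t 8.9 p [ 395.5 -324.4   45. ] F [-0.9 -0.1 -2.4] gw 0.633 q [ 0.55  0.63  0.13  2.01 -0.15  0.51 -1.05]
delta mm [-211.5  465.7   45.8] rot [ 2.0000e-02  1.0000e-01 -1.0492e+02] psi -104.92
```

View pics/s4.png

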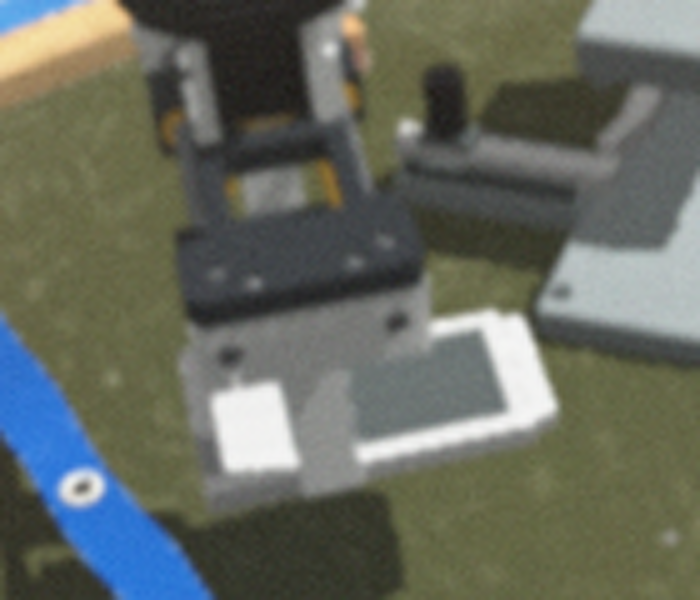

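View pics/w4.png

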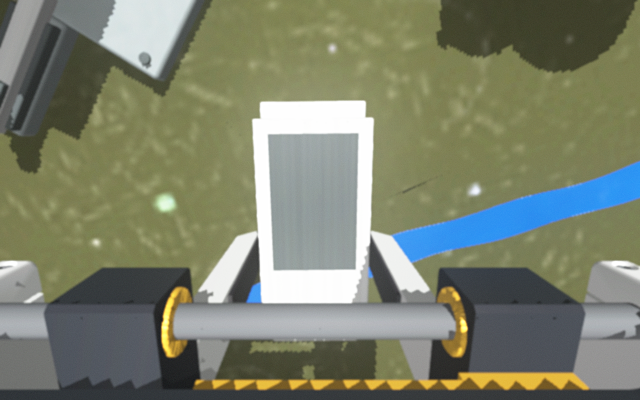

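```bash
python3 - <<'E'
from h import *
b=np.load("b.npy")
T=read_camera("top")
def back(c,uv,z):
    r=np.array(c["R"]).T@np.r_[(np.array(uv)-[c["cx"],c["cy"]])/f(c),1]; C=-np.array(c["R"]).T@c["t"]
    return C+r*(z-C[2])/r[2]
a=b[2];Rb=np.array([[np.cos(a),np.sin(a)],[-np.sin(a),np.cos(a)]])
for n,uv,z in(("tape",(356,157),36),("pot",(400,206),50)):
    w=back(T,uv,z);print(n,w.round(),(Rb@(w[:2]-b[:2])).round())
for x in(-140,-58):
    w=loc2w(b,[x,0,0]);print(x,w.round(1)); delta([w[0],w[1],10],np.degrees(b[2])-90)
E
```

```text
tape [ 660. -391.   36.] [ -86. -158.]
pot [ 536. -492.   50.] [-245. -148.]
-140 [ 512.9 -312.     0. ]
t 8.95 p [ 395.5 -324.4   44.9] F [-0.4 -0.6 -2.6] gw 0.634 q [ 0.55  0.63  0.13  2.01 -0.15  0.51 -1.05]
delta mm [ -42.3 -110.4   34.8] rot [  0.06   0.08 -57.63] psi -104.93
-58 [ 573.2 -256.4    0. ]
t 8.95 p [ 395.5 -324.4   44.9] F [-0.4 -0.6 -2.6] gw 0.634 q [ 0.55  0.63  0.13  2.01 -0.15  0.51 -1.05]
delta mm [-111.5 -154.3   34.7] rot [  0.06   0.08 -57.63] psi -104.93
```

View pics/t4.png

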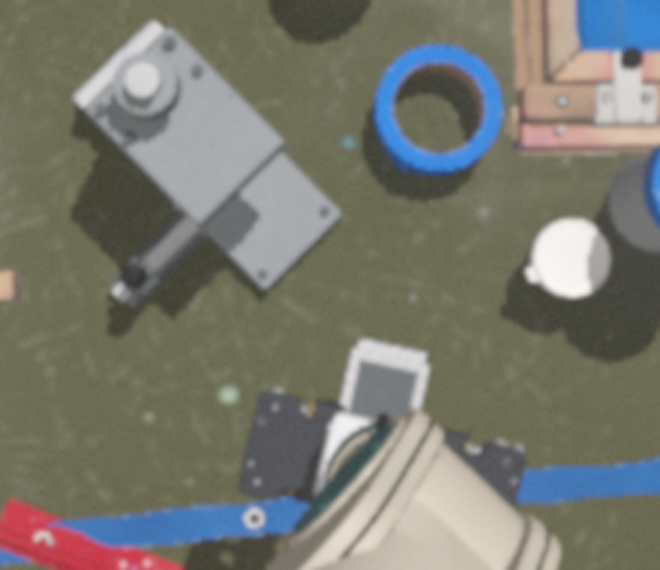

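servo_tool([
  [-0.2, -0.005, -0.014, 0, 0, 0, -7],
  [-0.2, -0.011, -0.028, 0, 0, 0, -14.5],
  [-0.2, -0.016, -0.042, 0, 0, 0, -22],
  [-0.2, -0.021, -0.056, 0, 0, 0, -29.5],
  [-0.2, -0.027, -0.07, 0, 0, 0, -37],
  [-0.2, -0.032, -0.084, 0, 0, 0, -44.5],
  [-0.2, -0.037, -0.097, 0.01, 0, 0, -51],
  [-0.2, -0.04, -0.105, 0.015, 0, 0, -55.5],
  [-0.2, -0.0423, -0.1104, 0.02, 0, 0, -57.6],
  [-0.2, -0.0423, -0.1104, 0.02, 0, 0, -57.6],
])

```text
clock: 10.2
ee_pos: [513.2, -312.0, 24.7]
ee_rot: [-0.0, 0.916, -0.402, -0.001]
force: [-0.5, 0.3, -3.3]
grip_width: 0.632
```

```bash
python3 - <<'E'
from h import *
b=np.load("b.npy")
c=read_camera("wrist"); overlay(c,"pics/w5.png",b,None,np.array([0,0]),640,400,1);cv2.imwrite("pics/w5raw.png",cv2.resize(c["pixels"][0:260,130:520],None,fx=2,fy=2))
w=loc2w(b,[-140,0,0]); delta([w[0],w[1],10],np.degrees(b[2])-90)
E
```

```text
t 10.25 p [ 513.  -312.3   25.1] F [-0.5  0.  -2.3] gw 0.635 q [ 0.58  0.75 -0.13  1.78  0.15  0.63 -0.46]
delta mm [-0.3 -0.2 15.1] rot [ 0.03  0.07 -0.08] psi -47.39
```

View pics/w5.png

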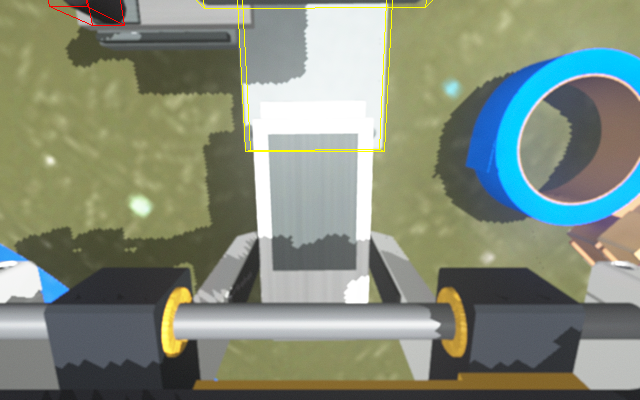

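View pics/w5raw.png

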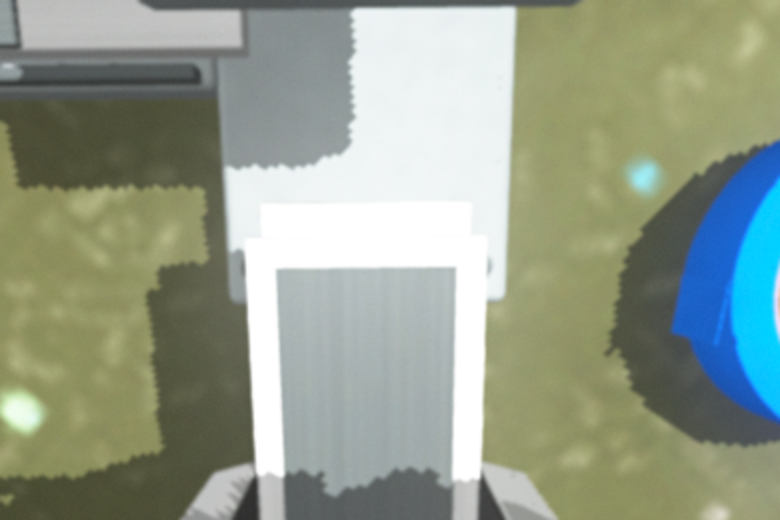

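servo_tool([
  [-0.2, -0.001, 0, 0.015, 0, 0, 0],
  [-0.2, -0.001, 0, 0.03, 0, 0, 0],
  [-0.2, -0.001, 0, 0.038, 0, 0, 0],
  [-0.2, -0.001, -0.02, 0.038, 0, 0, 0],
  [-0.2, -0.001, -0.04, 0.038, 0, 0, 0],
  [-0.2, -0.001, -0.06, 0.038, 0, 0, 0],
  [-0.2, -0.001, -0.075, 0.038, 0, 0, 0],
  [-0.2, -0.001, -0.082, 0.038, 0, 0, 0],
  [-0.2, -0.001, -0.082, 0.038, 0, 0, 0],
])

```text
clock: 11.38
ee_pos: [573.5, -255.8, -12.3]
ee_rot: [0.0, 0.916, -0.401, -0.0]
force: [-0.2, -0.0, -2.8]
grip_width: 0.63
```

```bash
python3 - <<'E'
from h import *
b=np.load("b.npy")
c=read_camera("wrist"); cv2.imwrite("pics/w6.png",c["pixels"])
c=read_camera("scene"); cv2.imwrite("pics/s6.png",cv2.resize(c["pixels"][90:250,230:420],None,fx=4,fy=3.7,interpolation=2))
w=loc2w(b,[-58,0,0]); delta([w[0],w[1],-18],np.degrees(b[2])-90)
E
```

```text
t 11.47 p [ 572.5 -257.1  -12.3] F [ 0.1  0.6 -2.5] gw 0.632 q [ 0.44  0.83 -0.11  1.71  0.14  0.61 -0.57]
delta mm [-0.  -1.   5.7] rot [ 0.06  0.   -0.08] psi -47.39
```

View pics/w6.png

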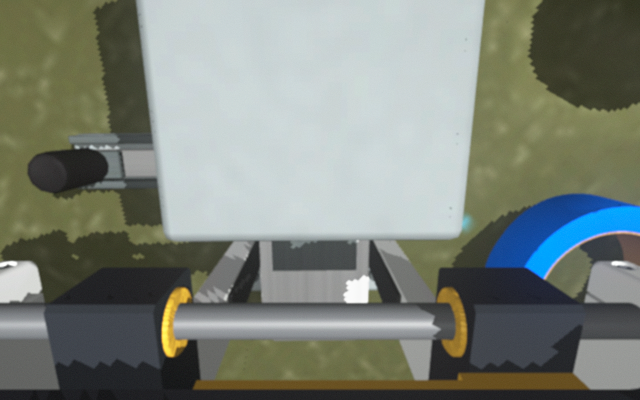

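View pics/s6.png

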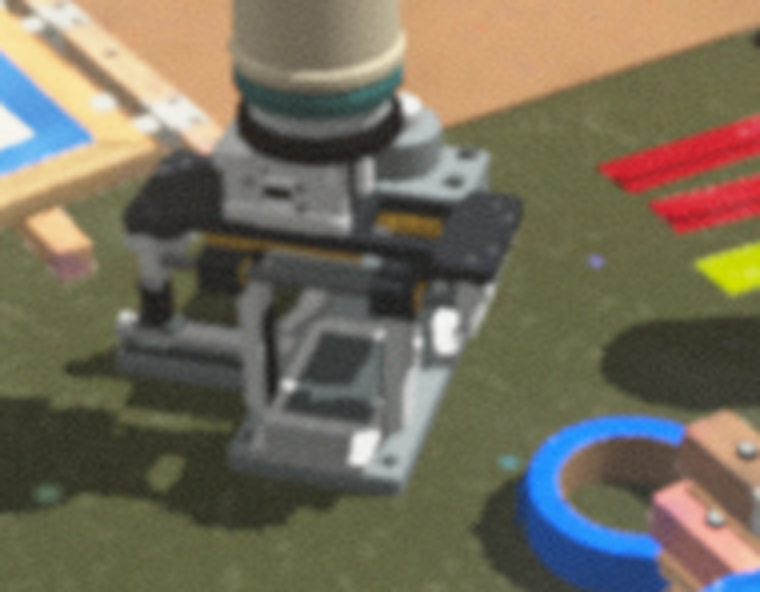

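servo_tool([
  [-0.2, 0, 0, 0.002, 0, 0, 0],
  [-0.2, 0, 0, 0.0035, 0, 0, 0],
  [-0.2, 0, 0, 0.005, 0, 0, 0],
  [-0.2, 0, 0, 0.005, 0, 0, 0],
])

```text
clock: 11.98
ee_pos: [573.0, -256.2, -17.5]
ee_rot: [0.0, 0.916, -0.401, -0.0]
force: [0.1, 0.6, -3.5]
grip_width: 0.635
```

servo_tool([
  [-0.2, 0, 0, 0.001, 0, 0, 0],
  [-0.2, 0, 0, 0.002, 0, 0, 0],
  [-0.2, 0, 0, 0.002, 0, 0, 0],
])

```text
clock: 12.35
ee_pos: [573.4, -256.2, -18.4]
ee_rot: [0.0, 0.916, -0.401, 0.0]
force: [-1.4, 0.2, 4.7]
grip_width: 0.633
```

servo_tool([
  [-0.2, 0, 0, -0.001, 0, 0, 0],
  [0.4, 0, 0, -0.001, 0, 0, 0],
  [0.6, 0, 0, -0.001, 0, 0, 0],
  [0.6, 0, 0, -0.001, 0, 0, 0],
  [0.6, 0, 0, -0.001, 0, 0, 0],
])

```text
clock: 12.98
ee_pos: [573.3, -256.2, -18.3]
ee_rot: [-0.0, 0.916, -0.401, 0.0]
force: [0.6, -0.2, 0.5]
grip_width: 0.795
```

servo_tool([
  [0.6, 0, 0, -0.02, 0, 0, 0],
  [0.6, 0, 0.015, -0.05, 0, 0, 0],
  [0.6, 0, 0.05, -0.08, 0, 0, 0],
  [0.2, 0, 0.09, -0.09, 0, 0, 0],
  [-0.5, 0, 0.11, -0.09, 0, 0, 0],
  [-1, 0, 0.11, -0.09, 0, 0, 0],
  [-1, 0, 0.11, -0.09, 0, 0, 0],
])

```text
clock: 13.85
ee_pos: [493.7, -328.9, 71.3]
ee_rot: [-0.001, 0.916, -0.401, -0.0]
force: [-1.0, -0.1, 0.5]
grip_width: 0.409
```

```bash
python3 - <<'E'
from h import *
b=np.load("b.npy")
pl=np.r_[loc2w(b,[-40,0,0])[:2],b[2]]
PB[:]=[box(-60,60,-30,30,16,26),box(-60,-52,-22,22,26,45)]
c=read_camera("wrist"); overlay(c,"pics/w7.png",b,pl,np.array([0,0]),640,400,1)
# tip push pose: lean 40, tip at base x=-125,z=28
psi=np.degrees(b[2])-90
for x in (-125,):
    w=loc2w(b,[x,0,28]); R=toolR(psi,40); delta(w+35.5*R[:,2],psi,40)
E
```

```text
t 13.9 p [ 493.8 -328.7   71.2] F [-0.9  0.3  0.2] gw 0.371 q [ 0.63  0.67 -0.14  1.77  0.13  0.71 -0.41]
delta mm [  0.9 -63.1  70.5] rot [39.92  0.09  0.1 ] psi -47.18
```

View pics/w7.png

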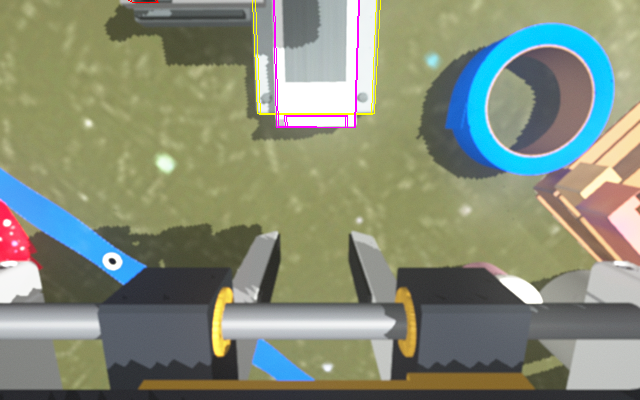

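servo_tool([
  [-1, 0, -0.01, 0.01, 8, 0, 0],
  [-1, 0, -0.02, 0.02, 16, 0, 0],
  [-1, 0, -0.03, 0.03, 24, 0, 0],
  [-1, 0, -0.04, 0.04, 32, 0, 0],
  [-1, 0.001, -0.05, 0.052, 40, 0, 0],
  [-1, 0.001, -0.058, 0.063, 40, 0, 0],
  [-1, 0.001, -0.063, 0.0705, 40, 0, 0],
  [-1, 0.001, -0.063, 0.0705, 40, 0, 0],
])

```text
clock: 14.9
ee_pos: [541.7, -285.7, 2.6]
ee_rot: [-0.313, 0.862, -0.374, 0.137]
force: [-0.1, 0.8, -0.3]
grip_width: -0.001
```

```bash
cat >> h.py <<'E'
def tipstate(psi=None):
    b=np.load("b.npy");P,R,s=cur(); t=P-35.5*R[:,2]; a=b[2];Rb=np.array([[np.cos(a),np.sin(a)],[-np.sin(a),np.cos(a)]])
    print("t",round(s["clock"],2),"tip base",(Rb@(t[:2]-b[:2])).round(1),"z",t[2].round(1),"F base",(Rb@s["force"][:2]).round(1),s["force"][2].round(1),"gw",round(s["grip_width"],3),"q",s["q"].round(2))
    return t,R
E
python3 - <<'E'
from h import *
b=np.load("b.npy"); t,R=tipstate()
psi=np.degrees(b[2])-90
w=loc2w(b,[-4,0,28]); R=toolR(psi,40); delta(w+35.5*R[:,2],psi,40)
c=read_camera("scene"); cv2.imwrite("pics/s8.png",cv2.resize(c["pixels"][90:270,200:420],None,fx=3.5,fy=3.3,interpolation=2))
E
```

```text
t 14.9 tip base [-123.9   -0.2] z 29.9 F base [0.5 0.7] -0.3 gw -0.001 q [ 1.32  1.05 -0.74  1.84 -0.17  0.44  0.22]
t 14.9 p [ 541.7 -285.7    2.6] F [-0.1  0.8 -0.3] gw -0.001 q [ 1.32  1.05 -0.74  1.84 -0.17  0.44  0.22]
delta mm [  0.6 -90.7  78.4] rot [0.05 0.13 0.33] psi -46.97
```

View pics/s8.png

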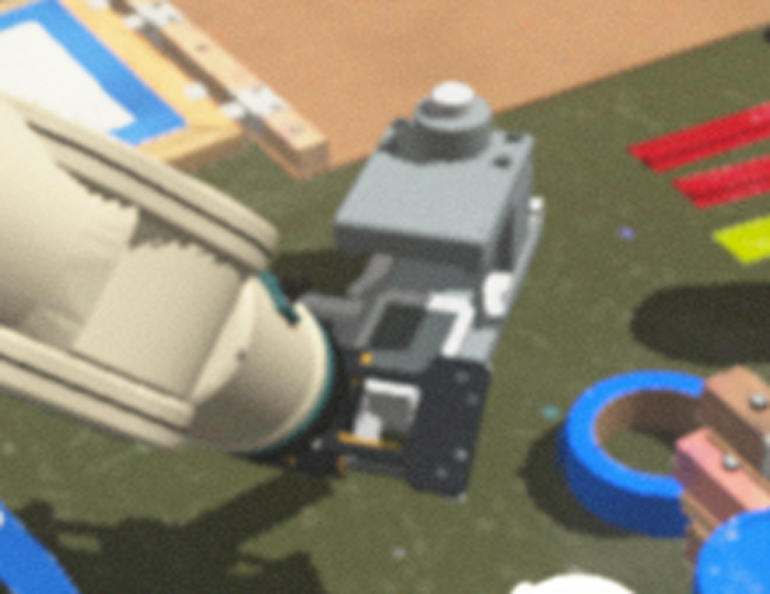

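servo_tool([
  [-1, 0, -0.005, 0.0065, 0, 0, 0],
  [-1, 0, -0.0105, 0.011, 0, 0, 0],
  [-1, 0, -0.015, 0.015, 0, 0, 0],
  [-1, 0, -0.019, 0.0185, 0, 0, 0],
  [-1, 0, -0.023, 0.022, 0, 0, 0],
  [-1, 0, -0.027, 0.0255, 0, 0, 0],
  [-1, 0, -0.031, 0.0285, 0, 0, 0],
  [-1, 0, -0.0345, 0.0315, 0, 0, 0],
  [-1, 0, -0.0345, 0.0315, 0, 0, 0],
])

```text
clock: 16.08
ee_pos: [574.0, -256.2, -0.7]
ee_rot: [-0.314, 0.861, -0.377, 0.137]
force: [0.6, -0.9, -1.2]
grip_width: 0.004
```

```bash
python3 - <<'E'
from h import *
tipstate()
c=read_camera("scene"); cv2.imwrite("pics/s9.png",cv2.resize(c["pixels"][120:250,260:400],None,fx=5,fy=4.5,interpolation=2))
c=read_camera("wrist"); cv2.imwrite("pics/w9.png",c["pixels"])
E
```

```text
t 16.07 tip base [-80.1  -0.4] z 26.5 F base [-0.2 -1. ] -1.2 gw 0.004 q [ 1.25  1.05 -0.74  1.85 -0.19  0.38  0.18]
```

View pics/s9.png

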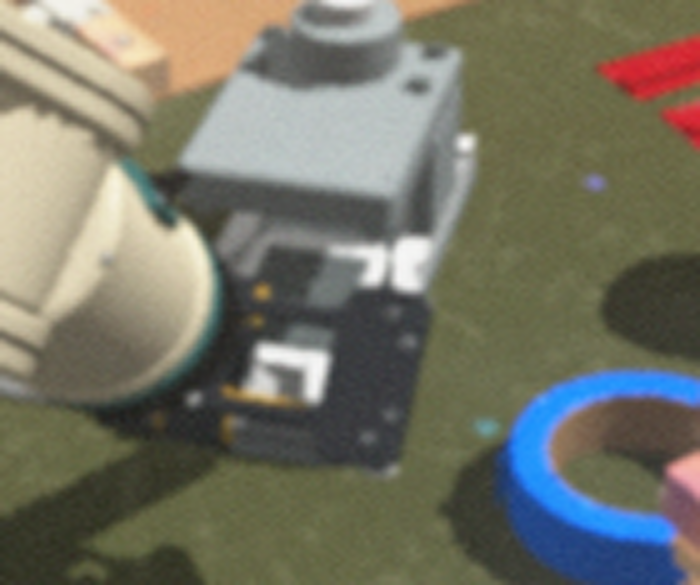

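View pics/w9.png

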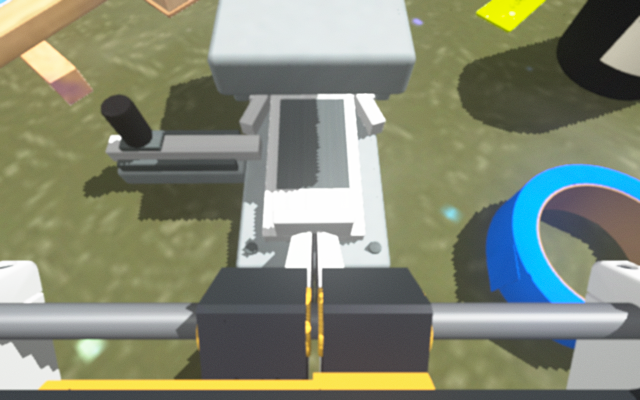

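servo_tool([
  [-1, 0, -0.004, 0.0034, 0, 0, 0],
  [-1, 0, -0.008, 0.0067, 0, 0, 0],
  [-1, 0, -0.012, 0.01, 0, 0, 0],
  [-1, 0, -0.016, 0.0134, 0, 0, 0],
  [-1, 0, -0.02, 0.0167, 0, 0, 0],
  [-1, 0, -0.024, 0.02, 0, 0, 0],
  [-1, 0, -0.028, 0.0235, 0, 0, 0],
  [-1, 0, -0.032, 0.0268, 0, 0, 0],
  [-1, 0, -0.036, 0.03, 0, 0, 0],
  [-1, 0, -0.039, 0.0327, 0, 0, 0],
  [-1, 0, -0.042, 0.0352, 0, 0, 0],
  [-1, 0, -0.042, 0.0352, 0, 0, 0],
])

```text
clock: 17.68
ee_pos: [614.3, -219.5, -0.5]
ee_rot: [-0.313, 0.861, -0.377, 0.137]
force: [0.8, -0.3, -0.6]
grip_width: 0.005
```

```bash
python3 - <<'E'
from h import *
tipstate()
c=read_camera("wrist"); cv2.imwrite("pics/w10.png",c["pixels"])
E
```

```text
t 17.68 tip base [-25.6  -0.8] z 26.7 F base [ 0.4 -0.7] -0.6 gw 0.005 q [ 1.16  1.05 -0.74  1.85 -0.22  0.32  0.14]
```

View pics/w10.png

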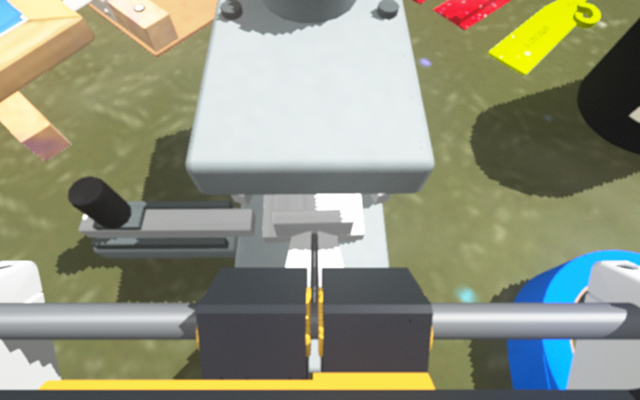

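servo_tool([
  [-1, 0, -0.003, 0.0025, 0, 0, 0],
  [-1, 0, -0.006, 0.005, 0, 0, 0],
  [-1, 0, -0.0085, 0.0071, 0, 0, 0],
  [-1, 0, -0.0107, 0.009, 0, 0, 0],
  [-1, 0, -0.0107, 0.009, 0, 0, 0],
])

```text
clock: 18.35
ee_pos: [624.6, -210.0, -0.6]
ee_rot: [-0.313, 0.861, -0.377, 0.137]
force: [-0.5, -0.1, 0.1]
grip_width: 0.004
```

servo_tool([
  [-1, 0, -0.001, 0.0008, 0, 0, 0],
  [-1, 0, -0.0023, 0.0019, 0, 0, 0],
  [-1, 0, -0.0023, 0.0019, 0, 0, 0],
])

```text
clock: 18.73
ee_pos: [626.6, -208.4, -0.7]
ee_rot: [-0.313, 0.861, -0.377, 0.137]
force: [-0.9, -1.5, 0.0]
grip_width: 0.007
```

```bash
python3 - <<'E'
from h import *
tipstate()
E
```

```text
t 18.73 tip base [-9.1 -0.9] z 26.5 F base [-1.7 -0.5] 0.0 gw 0.007 q [ 1.13  1.05 -0.74  1.85 -0.23  0.31  0.12]
```

servo_tool([
  [-1, 0, -0.001, 0.0008, 0, 0, 0],
  [-1, 0, -0.0016, 0.0013, 0, 0, 0],
  [-1, 0, -0.0016, 0.0013, 0, 0, 0],
])

```text
clock: 19.1
ee_pos: [628.0, -207.0, -0.7]
ee_rot: [-0.313, 0.861, -0.377, 0.137]
force: [-1.4, -1.1, 1.1]
grip_width: 0.002
```

```bash
python3 - <<'E'
from h import *
tipstate()
E
```

```text
t 19.1 tip base [-7.1 -0.9] z 26.5 F base [-1.7  0.2] 1.1 gw 0.002 q [ 1.12  1.05 -0.74  1.85 -0.23  0.31  0.12]
```

servo_tool([
  [-1, 0, -0.001, 0.0008, 0, 0, 0],
  [-1, 0, -0.0016, 0.0013, 0, 0, 0],
  [-1, 0, -0.0016, 0.0013, 0, 0, 0],
])

```text
clock: 19.48
ee_pos: [628.6, -206.6, -0.9]
ee_rot: [-0.313, 0.861, -0.378, 0.137]
force: [-4.9, -4.2, 4.8]
grip_width: 0.003
```

```bash
python3 - <<'E'
from h import *
tipstate()
c=read_camera("wrist"); cv2.imwrite("pics/w11.png",cv2.resize(c["pixels"][120:290,200:430],None,fx=3.4,fy=3.4,interpolation=2))
E
```

```text
t 19.48 tip base [-6.3 -1. ] z 26.3 F base [-6.4  0.2] 4.8 gw 0.003 q [ 1.12  1.05 -0.74  1.85 -0.23  0.31  0.12]
```

View pics/w11.png

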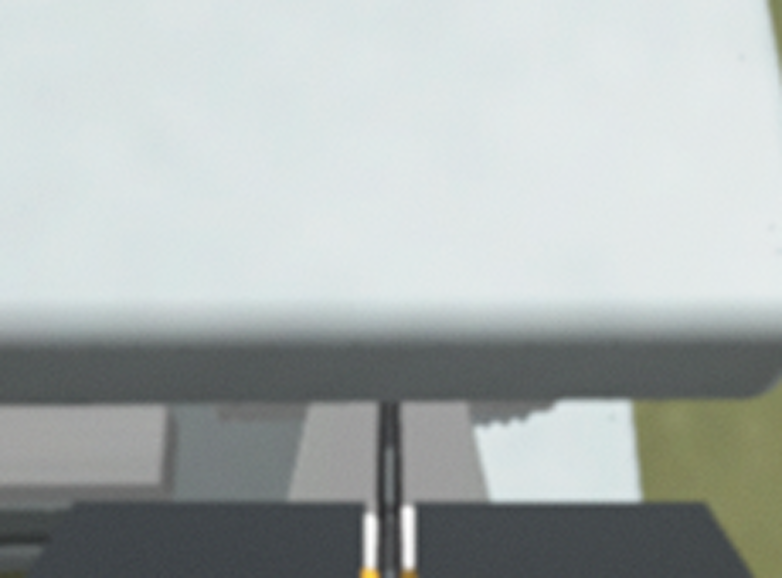

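servo_tool([
  [-1, 0, -0.0008, 0.0006, 0, 0, 0],
  [-1, 0, -0.0008, 0.0006, 0, 0, 0],
])

```text
clock: 19.77
ee_pos: [628.8, -206.5, -1.0]
ee_rot: [-0.312, 0.861, -0.378, 0.137]
force: [-8.6, -6.1, 6.1]
grip_width: 0.005
```

```bash
python3 - <<'E'
from h import *
tipstate()
E
```

```text
t 19.77 tip base [-6.1 -1. ] z 26.2 F base [-10.4   1.3] 6.1 gw 0.005 q [ 1.12  1.05 -0.73  1.85 -0.23  0.31  0.12]
```

servo_tool([
  [-1, 0, 0.01, -0.0084, 0, 0, 0],
  [-1, 0, 0.025, -0.021, 0, 0, 0],
  [-1, 0, 0.045, -0.038, 0, 0, 0],
  [-1, 0, 0.065, -0.055, 0, 0, 0],
  [-1, 0, 0.085, -0.071, 0, 0, 0],
  [-1, 0, 0.092, -0.077, 0, 0, 0],
])

```text
clock: 20.52
ee_pos: [540.3, -288.7, -1.4]
ee_rot: [-0.313, 0.86, -0.379, 0.137]
force: [0.2, 0.3, -0.5]
grip_width: 0.005
```

```bash
python3 - <<'E'
from h import *
b=np.load("b.npy"); tipstate()
psi=np.degrees(b[2])-90;R=toolR(psi,0)
w=loc2w(b,[-110,60,100]);delta(w+35.5*R[:,2],psi,0)
c=read_camera("wrist"); cv2.imwrite("pics/w12.png",c["pixels"])
E
```

```text
t 20.52 tip base [-126.9   -1.4] z 25.8 F base [0.4 0.1] -0.5 gw 0.005 q [ 1.33  1.05 -0.74  1.84 -0.17  0.44  0.22]
t 20.52 p [ 540.3 -288.7   -1.4] F [ 0.2  0.3 -0.5] gw 0.005 q [ 1.33  1.05 -0.74  1.84 -0.17  0.44  0.22]
delta mm [-61.5 -37.6 -54.5] rot [-39.96  -0.05  -0.22] psi -47.53
```

View pics/w12.png

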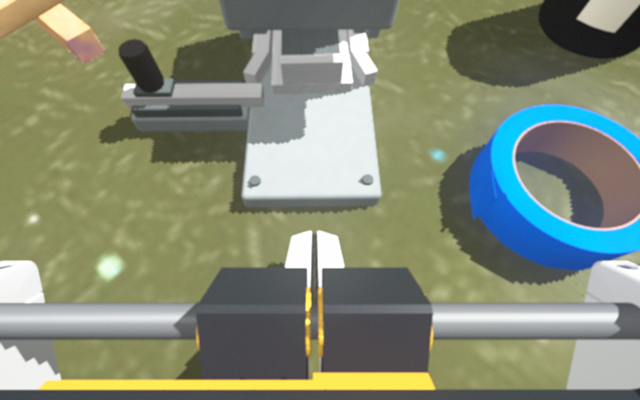

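servo_tool([
  [-1, -0.005, -0.003, -0.012, -6, 0, 0],
  [-1, -0.015, -0.009, -0.022, -14, 0, 0],
  [-1, -0.025, -0.015, -0.03, -22, 0, 0],
  [-1, -0.035, -0.021, -0.038, -30, 0, 0],
  [-1, -0.045, -0.028, -0.044, -36, 0, 0],
  [-1, -0.055, -0.034, -0.05, -40, 0, 0],
  [-1, -0.0615, -0.0376, -0.0545, -40, 0, 0],
  [-1, -0.0615, -0.0376, -0.0545, -40, 0, 0],
])

```text
clock: 21.58
ee_pos: [495.1, -245.1, 65.2]
ee_rot: [-0.0, 0.916, -0.401, -0.0]
force: [-1.4, -0.3, 0.1]
grip_width: 0.006
```

```bash
python3 - <<'E'
from h import *
b=np.load("b.npy"); tipstate()
psi=np.degrees(b[2])-90;R=toolR(psi,0)
w=loc2w(b,[-9,155,90]);delta(w+35.5*R[:,2],psi,0)
c=read_camera("wrist"); overlay(c,"pics/w13.png",b,None,np.array([0,0]),640,400,1)
E
```

```text
t 21.57 tip base [-107.8   61.3] z 100.7 F base [-1.2  0.7] 0.1 gw 0.006 q [ 0.43  0.63 -0.04  1.89  0.03  0.62 -0.45]
t 21.57 p [ 495.1 -245.1   65.2] F [-1.4 -0.3  0.1] gw 0.006 q [ 0.43  0.63 -0.04  1.89  0.03  0.62 -0.45]
delta mm [-93.7 -98.8  10.9] rot [-0.04  0.03 -0.01] psi -47.32
```

View pics/w13.png

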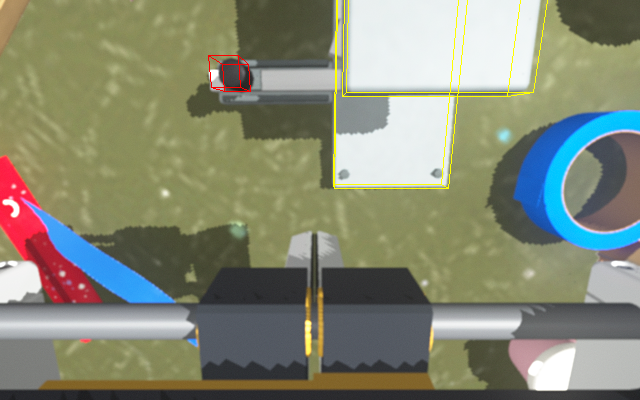

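servo_tool([
  [-1, -0.03, -0.01, 0, 0, 0, 0],
  [-1, -0.06, -0.03, 0, 0, 0, 0],
  [-1, -0.085, -0.06, 0, 0, 0, 0],
  [-1, -0.0937, -0.085, 0, 0, 0, 0],
  [-1, -0.0937, -0.0988, 0.01, 0, 0, 0],
  [-1, -0.0937, -0.0988, 0.03, 0, 0, 0],
  [-1, -0.0937, -0.0988, 0.046, 0, 0, 0],
  [-1, -0.0937, -0.0988, 0.056, 0, 0, 0],
  [-1, -0.0937, -0.0988, 0.056, 0, 0, 0],
])

```text
clock: 22.75
ee_pos: [504.1, -110.0, 8.3]
ee_rot: [0.0, 0.916, -0.402, -0.001]
force: [-0.8, 0.8, -0.1]
grip_width: 0.004
```

```bash
python3 - <<'E'
from h import *
b=np.load("b.npy"); tipstate()
c=read_camera("wrist"); overlay(c,"pics/w14.png",b,None,np.array([0,0]),640,400,1)
c=read_camera("scene"); cv2.imwrite("pics/s14.png",cv2.resize(c["pixels"][80:240,220:400],None,fx=4,fy=3.7,interpolation=2))
E
```

```text
t 22.75 tip base [ -9.6 154.4] z 43.8 F base [-0.1  1.1] -0.1 gw 0.004 q [ 0.17  0.69 -0.01  2.02  0.01  0.43 -0.68]
```

View pics/w14.png

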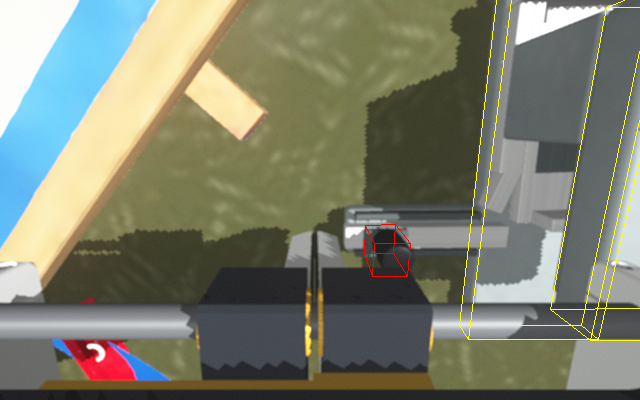

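View pics/s14.png

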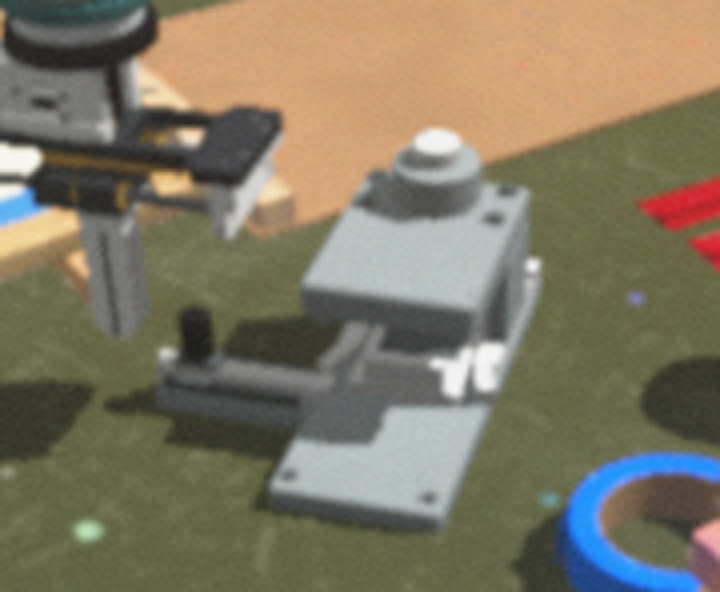

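servo_tool([
  [-1, 0.005, 0, 0, 0, 0, 0],
  [-1, 0.01, 0, 0, 0, 0, 0],
  [-1, 0.015, 0, 0, 0, 0, 0],
  [-1, 0.019, 0, 0, 0, 0, 0],
  [-1, 0.023, 0, 0, 0, 0, 0],
  [-1, 0.027, 0, 0, 0, 0, 0],
  [-1, 0.031, 0, 0, 0, 0, 0],
  [-1, 0.035, 0, 0, 0, 0, 0],
  [-1, 0.039, 0, 0, 0, 0, 0],
  [-1, 0.043, 0, 0, 0, 0, 0],
  [-1, 0.043, 0, 0, 0, 0, 0],
])

```text
clock: 24.22
ee_pos: [534.8, -141.7, 9.2]
ee_rot: [0.0, 0.916, -0.402, 0.001]
force: [0.1, 1.0, 0.1]
grip_width: 0.004
```

```bash
python3 - <<'E'
from h import *
tipstate()
E
```

```text
t 24.23 tip base [ -8.5 110.4] z 44.7 F base [0.7 0.7] 0.1 gw 0.004 q [ 0.22  0.72 -0.02  1.92  0.02  0.5  -0.64]
```

servo_tool([
  [-1, 0.002, 0, 0, 0, 0, 0],
  [-1, 0.004, 0, 0, 0, 0, 0],
  [-1, 0.006, 0, 0, 0, 0, 0],
  [-1, 0.006, 0, 0, 0, 0, 0],
])

```text
clock: 24.72
ee_pos: [538.4, -145.7, 9.2]
ee_rot: [-0.0, 0.916, -0.401, 0.0]
force: [-0.6, 2.0, 0.4]
grip_width: 0.003
```

```bash
python3 - <<'E'
from h import *
tipstate()
E
```

```text
t 24.73 tip base [ -8.5 104.9] z 44.7 F base [0.9 1.9] 0.4 gw 0.003 q [ 0.23  0.73 -0.02  1.91  0.02  0.51 -0.63]
```

servo_tool([
  [-1, 0.0015, 0, 0, 0, 0, 0],
  [-1, 0.003, 0, 0, 0, 0, 0],
  [-1, 0.003, 0, 0, 0, 0, 0],
])

```text
clock: 25.1
ee_pos: [540.4, -147.7, 9.1]
ee_rot: [-0.0, 0.916, -0.401, 0.0]
force: [-0.3, 2.0, -0.3]
grip_width: -0.001
```

```bash
python3 - <<'E'
from h import *
tipstate()
c=read_camera("wrist"); cv2.imwrite("pics/w15.png",c["pixels"])
E
```

```text
t 25.1 tip base [ -8.5 102.1] z 44.6 F base [1.1 1.7] -0.3 gw -0.001 q [ 0.23  0.73 -0.02  1.9   0.02  0.51 -0.63]
```

View pics/w15.png

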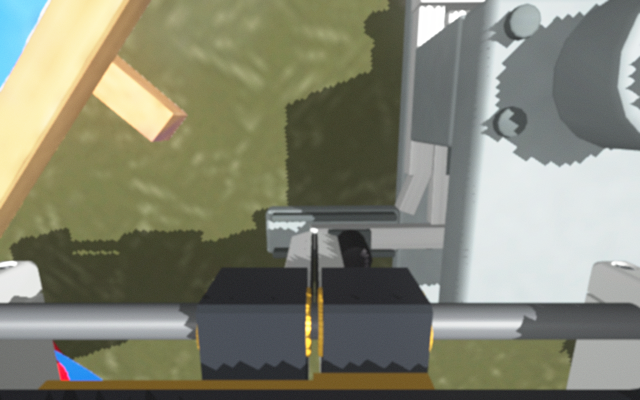

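Knob (355,250) rides against the finger and the bolt is moving; continue to the stop.

servo_tool([
  [-1, 0.001, 0, 0, 0, 0, 0],
  [-1, 0.002, 0, 0, 0, 0, 0],
  [-1, 0.002, 0, 0, 0, 0, 0],
])

```text
clock: 25.52
ee_pos: [540.2, -147.7, 9.1]
ee_rot: [-0.0, 0.916, -0.401, -0.001]
force: [-3.2, 5.2, 2.5]
grip_width: 0.005
```

servo_tool([
  [-1, 0.001, 0, 0, 0, 0, 0],
  [-1, 0.002, 0, 0, 0, 0, 0],
  [-1, 0.002, 0, 0, 0, 0, 0],
])

```text
clock: 25.9
ee_pos: [540.2, -147.7, 9.1]
ee_rot: [-0.001, 0.916, -0.401, -0.003]
force: [-5.1, 8.1, 6.5]
grip_width: 0.005
```

```bash
python3 - <<'E'
from h import *
tipstate()
E
```

```text
t 25.9 tip base [ -8.5 102. ] z 44.6 F base [1.7 9.4] 6.5 gw 0.005 q [ 0.23  0.73 -0.02  1.89  0.02  0.52 -0.63]
```

servo_tool([
  [-1, -0.01, 0, 0, 0, 0, 0],
  [-1, -0.025, 0, 0, 0, 0, 0],
  [-1, -0.04, 0, -0.02, 0, 0, 0],
  [-1, -0.05, 0.02, -0.05, 0, 0, 0],
  [-1, -0.05, 0.06, -0.09, 0, 0, 0],
  [-1, -0.03, 0.1, -0.12, 0, 0, 0],
  [-1, 0, 0.12, -0.12, 0, 0, 0],
  [-1, 0.03, 0.13, -0.12, 0, 0, 0],
  [-1, 0.03, 0.13, -0.12, 0, 0, 0],
])

```text
clock: 27.02
ee_pos: [467.7, -263.6, 129.3]
ee_rot: [0.001, 0.915, -0.403, 0.001]
force: [-0.0, 0.5, -0.1]
grip_width: 0.002
```

```bash
python3 - <<'E'
from h import *
tipstate(); b=np.load("b.npy")
kb=box(-18,0,71,89,34,65)
pl=np.r_[loc2w(b,[60,0,0])[:2],b[2]]
for cam,o,w,h,s in(("wrist",(0,0),640,400,1),("scene",(220,90),190,150,4),("top",(210,110),220,170,3)):
    c=read_camera(cam); o=np.array(o)
    im=cv2.resize(c["pixels"][o[1]:o[1]+h,o[0]:o[0]+w],None,fx=s,fy=s,interpolation=2)
    draw(im,c,b,kb,(0,0,255),s,o); draw(im,c,pl,box(-60,-52,-22,22,26,45),(255,0,255),s,o)
    cv2.imwrite(f"pics/e_{cam}.png",im)
E
```

```text
t 27.02 tip base [-140.4   66.3] z 164.8 F base [0.3 0.4] -0.1 gw 0.002 q [ 0.48  0.52 -0.03  1.88  0.02  0.74 -0.39]
```

View pics/e_wrist.png

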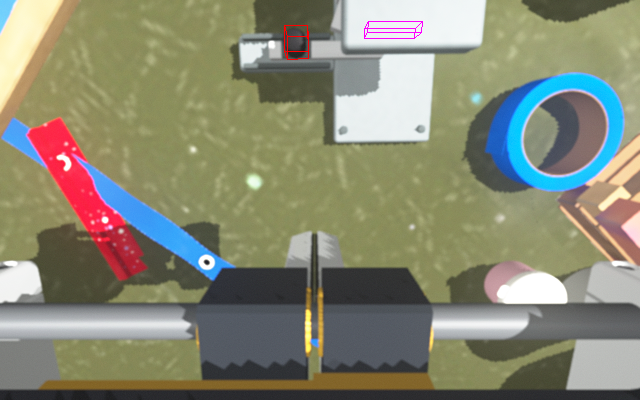

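View pics/e_scene.png

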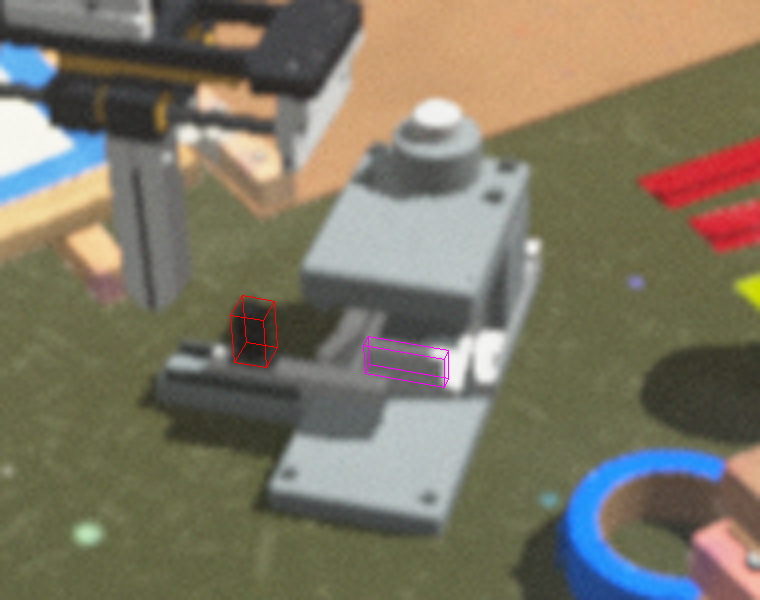

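View pics/e_top.png

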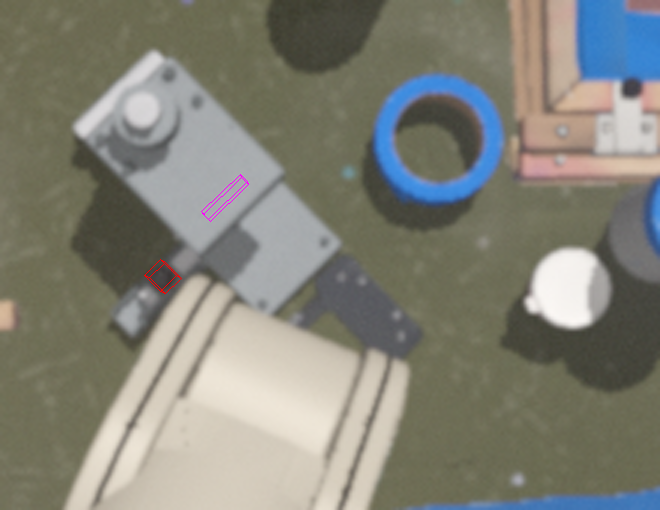

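```bash
python3 -c "
from bench import *
print(sign_off())"
```

```text
the job is handed in; nothing more can be done
None
```

The plate is loaded and locked, and I handed the job in at about 27 s of the 64 s allowed.

- **Loading:** I laid the plate on the front bed with its leading end in the funnel. Then I pushed it home by the tab with the gripper leaned back 40°. It stopped moving under about 10 N, with the tail within about 1 mm of the expected line.
- **Locking:** I slid the bolt by its knob with about 2 N until it stopped firmly, where the force rose to about 9 N. The last pictures show the knob at its end-stop position (base y about 80 mm) and the tab where a seated plate should have it.
- **Bystanders:** The tape roll and ink pot are where they started, and the arm stands clear of everything.

**Disagreement with the interface text:** the real fingertips sit about 36 mm short of the stated TCP. Because of this, my first attempt to grip the plate closed on air above it without touching it. I measured the offset from the pictures and from touching down, then corrected every later move for it. The calibration fits otherwise agreed to about 2 to 3 mm.

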